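# Sound the die bore and blank it off flush

### The job

The die bore in the steel setting block has to be blanked off so that leather can be hammered on a smooth face. Take the depth rod from the tool rack, feel gently for the bottom of the bore with it, and stand the rod back in its hole; then take the plug that is as long as the bore is deep, put it in and press it down gently with the fingertips, so that it rests on the bottom with its end flush with the block's face. Leave the other two plugs standing in the rack and the other things on the bench as they are.

Things in the scene. Friction and masses are not known exactly. Their poses are not given: they have to be found in the camera images.
- block: Fixed steel setting block, 130 x 90 mm (its x, y) and 64 mm high, on a dark foot plate 178 x 62 x 12 mm whose ends stick out along x with bolt heads up to 20 mm high; bolted to the bench. Origin: centre of the underside; z up, x along the 130 mm side.
- bore (a point): Centre of the mouth of the round die bore, in the plane of the block's face 64 mm above the bench, 35 mm from the block's centre towards its -x end; axes as the block's. The bore is vertical, 13 mm in diameter, with a 2 mm countersink at the mouth. Packing left in it makes it 31, 39 or 47 mm deep (0.8 mm less than one of the plugs is long); which cannot be known without probing. The bottom is solid. The block, rod and plugs must not be pressed together harder than 30 N.
- rack: Fixed light wooden tool rack, 50 mm wide (its x), 226 mm long (its y), 36 mm high, with a row of four round holes along y, all on x = 0: three shallow plug holes at y = -75, -30 and +15 mm (14 mm deep) and the deep rod hole at y = +90 mm. Holes are 13.5 mm in diameter with 2 mm countersinks. Origin: centre of the underside; z up. Any plug may stand in any plug hole.
- rod_hole (a point): Centre of the mouth of the rod's hole, on the rack's top face (36 mm above the bench); the hole is 30 mm deep.
- rod: Depth rod standing tip down in the rack: steel shank 12 mm in diameter and 65 mm long, with dark rings every 10 mm from the tip and a 1 mm chamfer, then a brass collar 22 mm in diameter and 4 mm thick, then a dark wooden handle 20 mm in diameter from 69 to 115 mm above the tip. 100 g. Origin: centre of the tip's end face; z runs from the tip to the handle.
- rod_tip (a point): Centre of the rod's lower end face.
- rod_grip (a point): Point on the rod's axis in the handle, 93 mm above the tip: where to grip it.
- plug_short: Shortest of three plain steel blanking plugs standing upright in the rack, 14 mm sunk: cylinder 12 mm in diameter, 32 mm long, 1 mm chamfers, 28 g. Origin: centre of its lower end; z along its axis, up.
- plug_middle: Middle one of three plain steel blanking plugs standing upright in the rack, 14 mm sunk: cylinder 12 mm in diameter, 40 mm long, 1 mm chamfers, 36 g. Origin: centre of its lower end; z along its axis, up.
- plug_long: Longest of three plain steel blanking plugs standing upright in the rack, 14 mm sunk: cylinder 12 mm in diameter, 48 mm long, 1 mm chamfers, 43 g. Origin: centre of its lower end; z along its axis, up.
- plug_short_top (a point): Centre of the short plug's upper end face.
- plug_middle_top (a point): Centre of the middle plug's upper end face.
- plug_long_top (a point): Centre of the long plug's upper end face.
- awl: Bystander: awl lying on the bench, wooden handle 22 mm thick and 85 mm long (towards its -x), 72 mm of ferrule and thin blade (+x). Origin at the front of the handle.
- thread: Bystander: standing cone of thread, 62 mm wide, 103 mm high. Origin under its centre.
- glue_tin: Bystander: open metal tin, 74 mm wide, 75 mm high. Origin under its centre.
- punch: Bystander: steel drive punch lying on the bench, 17 mm thick, from -68 to +65 mm along its x.
- slicker: Bystander: turned wooden slicker standing upright, 40 mm wide, 64 mm high. Origin under its centre.
- wax: Bystander: cake of beeswax, 52 x 34 x 20 mm. Origin under its centre.
Mind the look-alikes: they are no part of the job. What is shaped like the rod but green or turquoise is not meant. What is shaped like the block but turquoise is not meant.

How it is judged (in metres and radians):
On the way, in this order (a step that is already met when the one before it is completed fails the run):
1. the upright rod's tip is pressed on the bottom of the bore (z of rod_tip in the frame of bore below -0.029 m and horizontal distance between rod_tip and bore below 0.003 m and angle between rod's own z axis and vertical below 0.12 rad and contact force between rod and block above 1 N and linear speed of rod below 0.02 m/s), for 0.2 s.
2. the rod stands back in its hole in the rack, let go (horizontal distance between rod_tip and rod_hole below 0.005 m and z of rod_tip in the frame of rod_hole below -0.026 m and angle between rod's own z axis and vertical below 0.12 rad and contact force between the fingers and rod below 0.1 N), for 0.1 s.
3. a plug in the bore, its end flush with the face, is pressed down by the fingers (((z of plug_short_top in the frame of bore between -0.0025 and 0.0028 m and horizontal distance between plug_short_top and bore below 0.003 m and angle between plug_short's own z axis and vertical below 0.12 rad and contact force between the fingers and plug_short above 1.5 N) or (z of plug_middle_top in the frame of bore between -0.0025 and 0.0028 m and horizontal distance between plug_middle_top and bore below 0.003 m and angle between plug_middle's own z axis and vertical below 0.12 rad and contact force between the fingers and plug_middle above 1.5 N) or (z of plug_long_top in the frame of bore between -0.0025 and 0.0028 m and horizontal distance between plug_long_top and bore below 0.003 m and angle between plug_long's own z axis and vertical below 0.12 rad and contact force between the fingers and plug_long above 1.5 N))), for 0.1 s.
At the end, for the whole second after the job is handed in: One plug stands upright in the bore with its upper end within 2.5 mm of the block's face and within 3 mm of the bore's axis; the other two stand in the rack where they stood (within 8 mm); the rod stands upright in its rack hole, sunk at least 26 mm; all are at rest (((z of plug_short_top in the frame of bore between -0.0025 and 0.0028 m and horizontal distance between plug_short_top and bore below 0.003 m and angle between plug_short's own z axis and vertical below 0.12 rad and distance of each of plug_middle, plug_long from where it was at the start of the episode below 0.008 m and angle between each of plug_middle, plug_long's own z axis and vertical below 0.15 rad) or (z of plug_middle_top in the frame of bore between -0.0025 and 0.0028 m and horizontal distance between plug_middle_top and bore below 0.003 m and angle between plug_middle's own z axis and vertical below 0.12 rad and distance of each of plug_short, plug_long from where it was at the start of the episode below 0.008 m and angle between each of plug_short, plug_long's own z axis and vertical below 0.15 rad) or (z of plug_long_top in the frame of bore between -0.0025 and 0.0028 m and horizontal distance between plug_long_top and bore below 0.003 m and angle between plug_long's own z axis and vertical below 0.12 rad and distance of each of plug_short, plug_middle from where it was at the start of the episode below 0.008 m and angle between each of plug_short, plug_middle's own z axis and vertical below 0.15 rad)) and horizontal distance between rod_tip and rod_hole below 0.005 m and z of rod_tip in the frame of rod_hole below -0.026 m and angle between rod's own z axis and vertical below 0.12 rad and linear speed of each of rod, plug_short, plug_middle, plug_long below 0.01 m/s); the robot touches nothing.
It fails at once if the rod is pressed against the block with more than 30 N (contact force between rod and block above 30 N).
It fails at once if a plug is pressed against the block with more than 30 N (contact force between any of plug_short, plug_middle, plug_long and block above 30 N).
It fails at once if the robot pushes on the block with more than 30 N (contact force between any of the fingers, the arm and block above 30 N).
It fails at once if a bystander is pushed more than 25 mm or tipped over (distance of any of awl, thread, glue_tin, punch, slicker, wax from where it was at the start of the episode above 0.025 m or angle between any of awl, thread, glue_tin, punch, slicker, wax's own z axis and vertical above 0.5 rad).
It also fails if it takes over 72 s, if anything falls off the work surface, if the arm or the gripper's body presses on something with over 40 N, if the wrist force passes 120 N, or if a joint passes its speed limit or range.

### The arm

A 7-joint arm with a two-finger parallel gripper is mounted at the origin on the work surface. World frame = base frame: x ahead of the robot, y to its left, z up, the work surface at z = 0. Lengths are in mm, angles in rad, forces in N, time in s.
With the tool pointing down it reaches from about 425 to 825 mm from the base axis. Payload 3.6 kg.
Tool frame: the origin (TCP) lies at the very end of the fingers, on their centre line; the grasp point (between the pads) lies 19 mm behind it; z points along the fingers, y is the line along which they close (so a half turn about z gives the same grasp; the last joint's range is limited). The gripper opens to 85 mm and grips with 20 to 120 N. Pads are 22 mm wide; open, the fingers measure 114 mm over their backs; the gripper's body (76 mm by 85 mm) begins 54 mm behind the grasp point. The pads swing forward as they close: fully open they stand 13 mm farther back than shut.
Start: joints at [-1.179, 0.615, -0.013, 1.423, 0.008, 1.103, -0.04], TCP at [263.703, 594.074, 231.297] pointing down, gripper open.
Joint ranges: [-3.12, 3.12], [-0.3, 2.06], [-1.34, 1.32], [0.26, 2.42], [-1.36, 4.5], [0.01, 1.98], [-2.84, 2.84]. Speed limits (rad/s): [2.79, 2.79, 3.14, 3.14, 3.14, 3.14, 3.14].

### API

Orientations are given as a unit quaternion [x, y, z, w].
In Python, from cell import monitor, optics, ticket gives the robot as it stands. The module is installed in compiled form; this text tells all that it offers.
- The arm moves only by the tool send_rows, never from a script. Its argument "series" is a list of rows, each an object with "linear": the shift along the tool's x, y, z in m, a list of three; "yaw": the turn about the tool's z in degrees; "jaw": the finger opening in m, from 0 to 0.0854. In form: [{"linear": [dx, dy, dz], "yaw": yaw, "jaw": jaw}, ...]. A call has exactly 5 rows; each row is the pose to reach, as a shift and turn from the pose commanded when the call began, along the tool's axes at that moment; what a row does not reach only later rows make up. A row lasts 1/12 s, in which the tool goes at most 41.7 mm and 7.16 degrees, less where a joint would pass 70% of its speed; a pose out of reach is approached as far as the arm can. A call with a gripper value outside its range is refused whole. The fingers move at their own pace and stop on an object; "force" is the grip in N (left out, the last holds). Time passes only in rows, so rows that repeat a pose let the fingers close, or fill a call up. It gives the time, the measured TCP pose, the force, the opening and the grip force at its end, in the units of the state.
- monitor.sense(): the state, without advancing time (a new reading comes with each control period).
- optics.grab_frame(name): name is "scene" or "top" or "wrist"; returns (picture, depth): 384x512x3 uint8, red, green, blue; 384x512 float32, mm along the optical axis (not along the pixel's ray), 0 where there is no reading.
- optics.calibration(name): a dict with "intrinsics" (3x3 intrinsics, pixels), "rvec" (rotation vector, rad) and "tvec" (3), from world to camera coordinates, as OpenCV has them. Camera axes: x right, y down, z forward; pixel columns grow to the right and rows downward; lengths in mm; the calibration is good to about 2 mm. A picture is of the moment at which its call begins: read the wrist's pose just before it. calibration takes no time and is no camera call; for the wrist camera it gives the pose at the moment of the call.
- ticket.close_job(): hands the job in; it is judged then, once.
The state is a dict: "t": time; "qpos": joint angles; "dq": joint speeds; "joint_torque": joint torques, N m; "eef_pos": TCP position; "eef_rot": TCP orientation; "force": force on the tool from outside, world axes, zero at the start; "wrist_torque": the same for the moment, N m; "finger_gap": finger opening in mm; "grip_force": force on a finger pad.
Only numpy, scipy, OpenCV 4.12 (cv2) and the standard library are available. Lean on these libraries where they do the work, as an engineer would, in place of code of your own. Each camera call takes 0.05 s, during which the arm holds its last target. There are 200 camera calls.

## Working session

There is one attempt and no reset: what is moved stays moved. The work goes in short steps, Python scripts to look and compute and a tool call to move; the robot and the scene stay as the last step left them, time stands still between calls to the robot, and variables do not carry over. Pictures are saved under pics/ and viewed, at most 12 in all, crops included, and the job is handed in when it is done.

Besides the shell and the picture viewer there is one more tool, called after "Request:" as name(argument=value, ...) on one line, values as JSON. send_rows: Moves the arm, as the interface text tells. Its arguments: {"type":"object","properties":{"series":{"type":"array","items":{"type":"object","properties":{"linear":{"type":"array","items":{"type":"number"}},"yaw":{"type":"number"},"jaw":{"type":"number"}}}},"force":{"type":"number"}},"required":["series"]}

```bash
mkdir -p pics; cat > h.py <<'E'
import numpy as np, cv2
from scipy.spatial.transform import Rotation as R
from cell import monitor, optics, ticket
def grab(n,save=None):
    c=optics.calibration(n); im,d=optics.grab_frame(n)
    K=np.array(c["intrinsics"],float).reshape(3,3); Rm=R.from_rotvec(np.ravel(c["rvec"])).as_matrix(); t=np.ravel(c["tvec"])
    if save: cv2.imwrite(save,im[:,:,::-1])
    return im,d,(K,Rm,t)
def ray(cam,u,v,z):
    K,Rm,t=cam; d=Rm.T@np.linalg.inv(K)@np.array([u,v,1.]); o=-Rm.T@t
    return o+d*(z-o[2])/d[2]
def cloud(d,cam):
    K,Rm,t=cam; v,u=np.indices(d.shape); p=np.stack([u,v,np.ones_like(u)],-1)@np.linalg.inv(K).T*d[...,None]
    return (p-t)@Rm
def proj(cam,p):
    K,Rm,t=cam; q=K@(Rm@np.array(p,float)+t); return q[:2]/q[2]
def tool(p):
    "target TCP world pos (mm) -> shift along tool axes in m"
    s=monitor.sense(); return (R.from_quat(s["eef_rot"]).inv().apply(np.array(p)-s["eef_pos"])/1000).round(4)
E
python3 - <<'E'
from h import *
print(monitor.sense())
for n in("scene","top"):
    im,d,c=grab(n,f"pics/{n}.png"); np.savez(f"{n}.npz",im=im,d=d,K=c[0],R=c[1],t=c[2]); print(n,-c[1].T@c[2])
E
```

```text
{'t': 0.0, 'qpos': array([-1.17950079,  0.61594179, -0.0126268 ,  1.42491361,  0.00811007,
        1.10340139, -0.0403822 ]), 'dq': array([ 8.59585564e-04,  5.37861574e-05, -2.16747240e-04, -2.71724801e-05,
        1.73488106e-03,  5.28888270e-04, -4.42536784e-04]), 'joint_torque': array([-3.61418770e-04, -4.69225073e+01,  2.59131677e-01, -1.71032113e+01,
        1.00982061e-02,  9.76640324e-03,  5.98809919e-06]), 'eef_pos': array([263.41105252, 593.3895497 , 230.11859762]), 'eef_rot': array([ 2.07333892e-01,  9.78269364e-01, -1.28264445e-03, -2.50650858e-04]), 'force': array([0.06339528, 0.3303472 , 0.09991221]), 'wrist_torque': array([ 0.01570826, -0.02560926,  0.04962593]), 'grip_force': 0.0, 'finger_gap': 85.31475231615264}
scene [1087.95518313  243.75800653 1019.13668984]
top [ 383.29065981   22.3232265  1401.59795029]
```

View pics/scene.png

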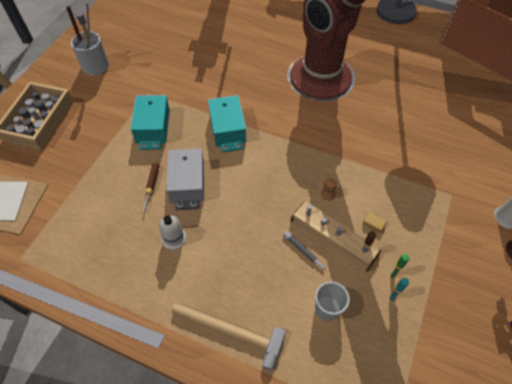

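View pics/top.png

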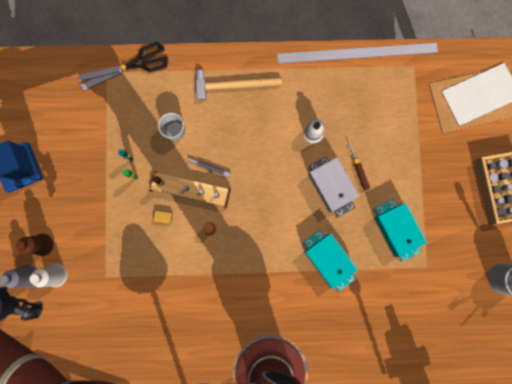

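Candidates for the rod are the dark-handled one in the rack (scene 370,240; top 157,180), the green one (scene 400,263) and the turquoise one (scene 400,288). For the block they are the grey one (scene 185,178; top 332,185) and two turquoise ones (scene 151,121 and 228,121). I choose the dark-handled rod in the rack and the grey block, and check both in one close crop.

```bash
python3 - <<'E'
from h import *
a=cv2.imread("pics/scene.png");b=cv2.imread("pics/top.png")
f=lambda i,x,y,w,h:cv2.resize(i[y:y+h,x:x+w],(400,300),interpolation=cv2.INTER_CUBIC)
cv2.imwrite("pics/crop.png",np.vstack([np.hstack([f(a,280,190,120,90),f(a,140,140,120,90)]),np.hstack([f(b,130,140,120,90),f(b,290,140,120,90)])]))
for n in("scene","top"):
    z=np.load(n+".npz");c=(z["K"],z["R"],z["t"]);P=cloud(z["d"],c);hsv=cv2.cvtColor(z["im"],cv2.COLOR_RGB2HSV)
    # block top
    m=(abs(P[...,2]-64)<5)&(z["d"]>0)&(hsv[...,1]<60)
    for nm,m in(("block",m),("rack",(abs(P[...,2]-36)<5)&(z["d"]>0)&(hsv[...,1]>40))):
        k,l,s,ce=cv2.connectedComponentsWithStats(m.astype(np.uint8))
        for i in range(1,k):
            if s[i,4]>150:
                q=P[l==i]; r=cv2.minAreaRect(q[:,:2].astype(np.float32)); print(n,nm,ce[i].round(1),s[i,4],np.median(q,0).round(1),[np.round(x,1) for x in r])
E
```

```text
scene block [184.2 169.7] 1398 [ 541.7 -199.1   64.7] [array([ 538.3, -201.3]), array([134.2,  90. ]), np.float64(27.1)]
scene rack [477.4  52. ] 211 [-269.5  440.7   35.8] [array([-271.1,  434.7]), array([252.7,  14.2]), np.float64(68.9)]
scene rack [ 26.4 102.4] 197 [ 483.8 -773.5   36.1] [array([ 496.7, -769.2]), array([ 93.1, 204.1]), np.float64(67.7)]
scene rack [ 47.3 121.6] 181 [ 532.8 -659.2   35.8] [array([ 517.6, -658.7]), array([ 63.5, 210.7]), np.float64(81.9)]
scene rack [336.2 232.4] 1481 [543.2 223.2  36.5] [array([539.8, 219.5]), array([222.,  53.]), np.float64(75.6)]
top block [334.3 184.1] 1257 [ 539.5 -200.6   64.3] [array([ 539.8, -201.1]), array([129.8,  89.6]), np.float64(27.0)]
top rack [190.3 188.8] 1061 [540.3 215.4  36.3] [array([540.9, 221.5]), array([222.9,  51.9]), np.float64(75.7)]
```

View pics/crop.png

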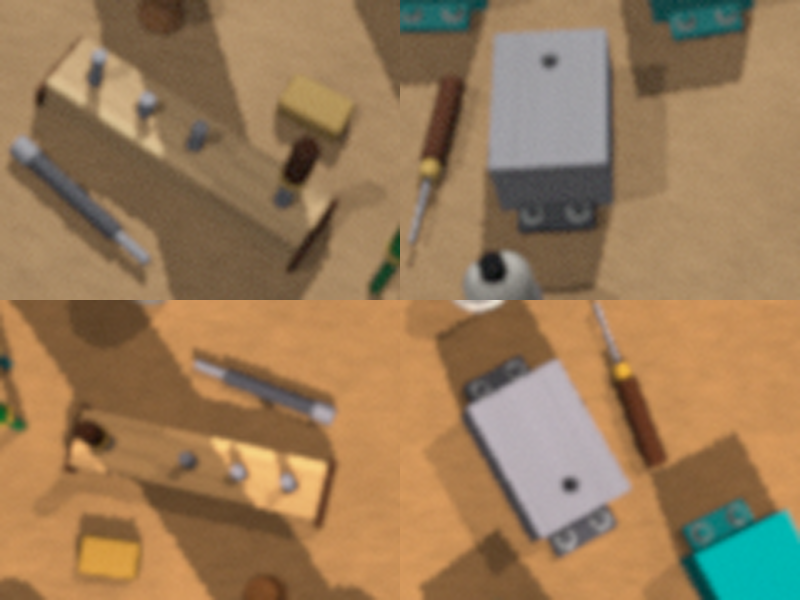

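The crop shows the dark-handled rod at the rack's left end (scene 370,240), three plugs in the rack and the grey block with its bore (top 341,195), so the choice holds. The block's and rack's sizes also agree with the text. I move over the rack and turn the jaws across it.

Request:
send_rows(series=[{"linear": [-0.035, -0.02, -0.004], "yaw": 7, "jaw": 0.085}, {"linear": [-0.07, -0.04, -0.008], "yaw": 14, "jaw": 0.085}, {"linear": [-0.105, -0.06, -0.012], "yaw": 21, "jaw": 0.085}, {"linear": [-0.14, -0.08, -0.016], "yaw": 28, "jaw": 0.085}, {"linear": [-0.175, -0.1, -0.02], "yaw": 35, "jaw": 0.085}], force=25)

```text
t: 0.52
eef_pos: [383.7, 429.7, 251.1]
eef_rot: [0.494, 0.869, -0.0, -0.0]
force: [0.7, 0.3, -0.7]
finger_gap: 85.1
grip_force: 0.0
```

```bash
python3 - <<'E'
from h import *
s=monitor.sense();print(s["eef_pos"],R.from_quat(s["eef_rot"]).as_matrix().round(3)); print(tool([540,220,300]))
z=np.load("top.npz");print(ray((z["K"],z["R"],z["t"]),341,195.5,64))
E
```

```text
[383.69028627 429.74778869 251.08301177] [[-0.511  0.86  -0.001]
 [ 0.86   0.511 -0.001]
 [-0.    -0.001 -1.   ]]
[-0.2602  0.0271 -0.0489]
[ 505.72049037 -218.62589606   64.        ]
```

Request:
send_rows(series=[{"linear": [-0.04, 0.004, -0.007], "yaw": 7, "jaw": 0.085}, {"linear": [-0.08, 0.008, -0.014], "yaw": 14, "jaw": 0.085}, {"linear": [-0.12, 0.012, -0.021], "yaw": 21, "jaw": 0.085}, {"linear": [-0.16, 0.016, -0.028], "yaw": 28, "jaw": 0.085}, {"linear": [-0.2, 0.02, -0.035], "yaw": 35, "jaw": 0.085}])

```text
t: 0.93
eef_pos: [503.9, 268.9, 286.4]
eef_rot: [0.733, 0.68, -0.0, -0.0]
force: [0.1, 0.9, -0.3]
finger_gap: 84.9
grip_force: 0.0
```

```bash
python3 - <<'E'
from h import *
s=monitor.sense();print(s["eef_pos"],R.from_quat(s["eef_rot"]).as_matrix().round(3)); print(tool([540,220,300]))
im,d,c=grab("wrist","pics/w1.png"); print(-c[1].T@c[2],c[1])
E
```

```text
[503.90951848 268.91549486 286.40808782] [[ 0.074  0.997 -0.001]
 [ 0.997 -0.074 -0.   ]
 [-0.    -0.001 -1.   ]]
[-0.0461  0.0396 -0.0136]
[509.71243662 349.46927327 429.4787562 ] [[ 9.97208496e-01 -7.46669188e-02 -2.57360599e-04]
 [-7.06127314e-02 -9.44172257e-01  3.21795883e-01]
 [-2.42704998e-02 -3.20879416e-01 -9.46809032e-01]]
```

View pics/w1.png

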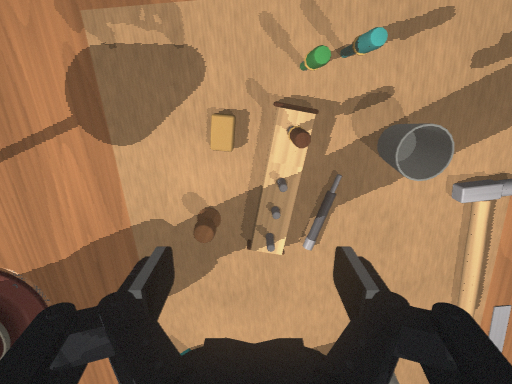

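The wrist picture shows the rod's dark handle top at (300,137), plugs at (283,185), (275,212) and (270,240), and the green and turquoise rods at (318,57) and (372,40). I measure the rod and plugs from the wrist depth.

```bash
cat >> h.py <<'E'
def tops(d,cam,zmin,box,zband=4,minpx=6):
    "components above the rack/block inside a pixel box; prints top-face centre from mask centroid cast on its height"
    P=cloud(d,cam); m=np.zeros(d.shape,np.uint8); x0,y0,x1,y1=box; m[y0:y1,x0:x1]=((P[...,2]>zmin)&(d>0))[y0:y1,x0:x1]
    k,l,s,ce=cv2.connectedComponentsWithStats(m)
    for i in range(1,k):
        if s[i,4]<minpx: continue
        zt=np.percentile(P[l==i][:,2],90); mm=(l==i)&(P[...,2]>zt-zband); v,u=np.nonzero(mm)
        (cu,cv),r=cv2.minEnclosingCircle(np.stack([u,v],1).astype(np.float32))
        print("px",u.mean().round(1),v.mean().round(1),"n",len(u),"ztop",zt.round(1),"mean",ray(cam,u.mean(),v.mean(),zt).round(1),"circ",ray(cam,cu,cv,zt).round(1),"r",r)
E
python3 - <<'E'
from h import *
im,d,c=grab("wrist"); np.savez("w1.npz",im=im,d=d,K=c[0],R=c[1],t=c[2])
tops(d,c,42,(245,100,320,258))
P=cloud(d,c); m=(abs(P[...,2]-36)<4)&(d>0); m[:, :240]=0; m[:,325:]=0; m[260:]=0; m[:95]=0
k,l,s,ce=cv2.connectedComponentsWithStats(m.astype(np.uint8)); i=1+np.argmax(s[1:,4]); print(cv2.minAreaRect(P[l==i][:,:2].astype(np.float32)))
E
```

```text
px 292.9 127.9 n 225 ztop 121.6 mean [559.3 300.6 121.6] circ [559.4 300.5 121.6] r 8.570344924926758
px 276.1 178.4 n 59 ztop 63.1 mean [541.3 228.1  63.1] circ [541.3 228.2  63.1] r 4.278682708740234
px 269.7 206.5 n 51 ztop 55.3 mean [529.8 184.7  55.3] circ [530.1 184.6  55.3] r 3.982558488845825
px 265.2 238.9 n 51 ztop 70.9 mean [519.1 141.7  70.9] circ [518.8 141.8  70.9] r 4.148773193359375
((539.5028686523438, 219.6536407470703), (220.6283721923828, 50.324951171875), 75.63623809814453)
```

```bash
python3 - <<'E'
from h import *
s=monitor.sense();print(s["eef_pos"],s["dq"].round(3)); print(tool([548,250,210]),R.from_quat(s["eef_rot"]).as_matrix().round(3)[:,1])
E
```

```text
[508.8752635  261.48670143 287.75694931] [-0.063  0.007 -0.13   0.023 -0.055  0.004  0.024]
[-0.0077  0.0395  0.0781] [ 0.996 -0.085  0.007]
```

Request:
send_rows(series=[{"linear": [-0.002, 0.01, 0.025], "yaw": 5, "jaw": 0.05}, {"linear": [-0.005, 0.025, 0.05], "yaw": 9.5, "jaw": 0.05}, {"linear": [-0.008, 0.038, 0.078], "yaw": 9.5, "jaw": 0.05}, {"linear": [-0.008, 0.038, 0.078], "yaw": 9.5, "jaw": 0.05}, {"linear": [-0.008, 0.038, 0.078], "yaw": 9.5, "jaw": 0.05}])

```text
t: 1.45
eef_pos: [539.7, 259.5, 206.4]
eef_rot: [0.785, 0.619, -0.002, -0.0]
force: [-0.1, 1.1, 0.5]
finger_gap: 50.5
grip_force: 0.0
```

```bash
python3 - <<'E'
from h import *
s=monitor.sense();print(s["eef_pos"],abs(s["dq"]).max(),R.from_quat(s["eef_rot"]).as_matrix().round(3)[:,1])
im,d,c=grab("wrist","pics/w2.png"); np.savez("w2.npz",im=im,d=d,K=c[0],R=c[1],t=c[2])
print(-c[1].T@c[2],"exp px rod",proj(c,[562,306,121]),proj(c,[520,146,70]))
tops(d,c,42,(180,0,400,300),minpx=30)
P=cloud(d,c); m=(abs(P[...,2]-36)<3)&(d>0)
k,l,st,ce=cv2.connectedComponentsWithStats(m.astype(np.uint8)); i=1+np.argmax(st[1:,4]); print(cv2.minAreaRect(P[l==i][:,:2].astype(np.float32)))
E
```

```text
[539.69986288 259.49440587 206.44667443] 0.051876250529924124 [ 0.973 -0.233 -0.004]
[559.12774378 338.35641733 349.27111932] exp px rod [267.12365185 135.25262842] [259.89005497 273.2305295 ]
px 337.9 1.7 n 73 ztop 104.8 mean [634.7 387.3 104.8] circ [634.9 388.4 104.8] r 9.000100135803223
px 270.2 24.2 n 536 ztop 115.5 mean [581.7 382.7 115.5] circ [581.8 382.5 115.5] r 14.57748031616211
px 397.7 137.0 n 98 ztop 73.5 mean [685.  268.3  73.5] circ [686.3 269.   73.5] r 16.000099182128906
px 265.8 142.5 n 384 ztop 121.5 mean [559.7 300.7 121.5] circ [559.9 300.7 121.5] r 11.412812232971191
px 261.9 202.8 n 91 ztop 62.9 mean [541.4 228.2  62.9] circ [541.3 228.2  62.9] r 5.3539042472839355
px 260.6 236.0 n 77 ztop 55.2 mean [530.2 185.2  55.2] circ [530.1 185.2  55.2] r 4.924529075622559
px 184.6 289.5 n 225 ztop 253.4 mean [514.1 271.8 253.4] circ [514.7 272.7 253.4] r 12.747649192810059
px 358.2 293.8 n 722 ztop 261.8 mean [580.6 260.8 261.8] circ [580.5 260.5 261.8] r 41.24631118774414
px 260.1 276.7 n 79 ztop 70.7 mean [519.3 141.8  70.7] circ [519.3 141.9  70.7] r 5.096978664398193
((539.890625, 219.72055053710938), (220.3716278076172, 49.163414001464844), 75.71366882324219)
```

View pics/w2.png

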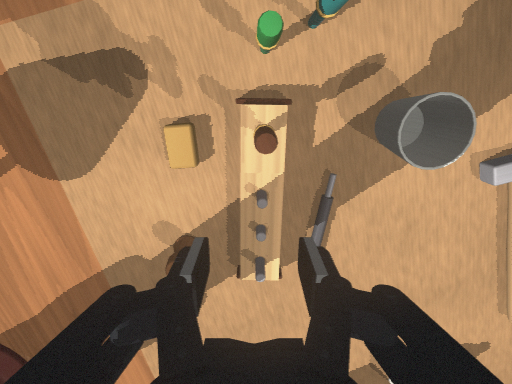

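The picture shows the rod's handle at (266,142), the three plugs at (262,203), (261,236) and (260,277), and the jaws lying across the rack. Two views agree on the rod at (559.7, 300.7). By their heights, the middle plug stands nearest the rod, then the short one, then the long one.

```bash
python3 - <<'E'
from h import *
print(monitor.sense()["eef_pos"],tool([559.7,300.7,80]))
E
```

```text
[540.34483342 260.41940296 208.21562013] [0.0437 0.0096 0.1282]
```

Request:
send_rows(series=[{"linear": [0.025, 0.0055, 0.01], "yaw": 0, "jaw": 0.05}, {"linear": [0.0437, 0.0096, 0.03], "yaw": 0, "jaw": 0.05}, {"linear": [0.0437, 0.0096, 0.06], "yaw": 0, "jaw": 0.05}, {"linear": [0.0437, 0.0096, 0.09], "yaw": 0, "jaw": 0.05}, {"linear": [0.0437, 0.0096, 0.105], "yaw": 0, "jaw": 0.05}])

```text
t: 1.92
eef_pos: [558.4, 301.8, 101.9]
eef_rot: [0.784, 0.621, -0.001, -0.001]
force: [-1.0, -0.7, -0.0]
finger_gap: 50.3
grip_force: 0.0
```

```bash
python3 - <<'E'
from h import *
s=monitor.sense();print(s["eef_pos"],tool([559.7,300.7,80]),s["force"],abs(s["dq"]).max())
E
```

```text
[558.44968335 301.82391845 101.9479474 ] [-0.0008  0.0015  0.0219] [-0.99128396 -0.67003338 -0.01377529] 0.32388092678198194
```

Request:
send_rows(series=[{"linear": [0, 0.0005, 0.01], "yaw": 0, "jaw": 0.05}, {"linear": [0, 0.0005, 0.022], "yaw": 0, "jaw": 0.05}, {"linear": [0, 0.0005, 0.022], "yaw": 0, "jaw": 0.05}, {"linear": [0, 0.0005, 0.022], "yaw": 0, "jaw": 0.05}, {"linear": [0, 0.0005, 0.022], "yaw": 0, "jaw": 0.05}])

```text
t: 2.33
eef_pos: [561.8, 300.7, 82.9]
eef_rot: [0.785, 0.62, 0.001, 0.0]
force: [0.0, -0.1, 0.2]
finger_gap: 50.0
grip_force: 0.0
```

```bash
python3 - <<'E'
from h import *
s=monitor.sense();print(s["eef_pos"],tool([559.7,300.7,80]),s["force"],abs(s["dq"]).max())
E
```

```text
[561.76864076 300.72031423  82.93081697] [-0.0005 -0.002   0.0029] [ 0.00032307 -0.12345187  0.17962844] 0.0043374233463012064
```

Request:
send_rows(series=[{"linear": [-0.0005, -0.002, 0.002], "yaw": 0, "jaw": 0.05}, {"linear": [-0.0005, -0.002, 0.002], "yaw": 0, "jaw": 0.01}, {"linear": [-0.0005, -0.002, 0.002], "yaw": 0, "jaw": 0.01}, {"linear": [-0.0005, -0.002, 0.002], "yaw": 0, "jaw": 0.01}, {"linear": [-0.0005, -0.002, 0.002], "yaw": 0, "jaw": 0.01}], force=25)

```text
t: 2.75
eef_pos: [559.1, 300.3, 79.9]
eef_rot: [0.785, 0.62, 0.0, 0.0]
force: [0.3, 0.7, 2.2]
finger_gap: 19.3
grip_force: 24.7
```

Request:
send_rows(series=[{"linear": [0, 0, 0], "yaw": 0, "jaw": 0.01}, {"linear": [0, 0, 0], "yaw": 0, "jaw": 0.01}, {"linear": [0, 0, 0], "yaw": 0, "jaw": 0.01}, {"linear": [0, 0, -0.005], "yaw": 0, "jaw": 0.01}, {"linear": [0, 0, -0.01], "yaw": 0, "jaw": 0.01}])

```text
t: 3.17
eef_pos: [558.2, 300.0, 88.8]
eef_rot: [0.785, 0.62, -0.001, -0.0]
force: [0.6, 0.1, -0.9]
finger_gap: 19.2
grip_force: 24.5
```

```bash
python3 - <<'E'
from h import *
s=monitor.sense();print(s["eef_pos"],s["force"],s["wrist_torque"],s["finger_gap"],s["grip_force"],abs(s["dq"]).max())
E
```

```text
[558.19514557 300.00522639  88.827689  ] [ 0.60430535  0.13512412 -0.93383676] [ 0.0188233  -0.02497607 -0.02451967] 19.17973068307629 24.542984463914763 0.12652963747099752
```

Request:
send_rows(series=[{"linear": [0, 0, -0.02], "yaw": 0, "jaw": 0.01}, {"linear": [0, 0, -0.05], "yaw": 0, "jaw": 0.01}, {"linear": [0, 0, -0.08], "yaw": 0, "jaw": 0.01}, {"linear": [-0.01, 0.0015, -0.11], "yaw": 0, "jaw": 0.01}, {"linear": [-0.035, 0.0055, -0.13], "yaw": 0, "jaw": 0.01}])

```text
t: 3.58
eef_pos: [555.8, 269.9, 221.9]
eef_rot: [0.783, 0.622, 0.003, -0.001]
force: [0.9, 1.0, -2.0]
finger_gap: 19.1
grip_force: 24.7
```

Request:
send_rows(series=[{"linear": [-0.036, 0.0058, 0], "yaw": 0, "jaw": 0.01}, {"linear": [-0.072, 0.0116, 0], "yaw": 0, "jaw": 0.01}, {"linear": [-0.108, 0.0174, 0], "yaw": 0, "jaw": 0.01}, {"linear": [-0.144, 0.0232, 0], "yaw": 0, "jaw": 0.01}, {"linear": [-0.18, 0.029, 0], "yaw": 0, "jaw": 0.01}])

```text
t: 4.0
eef_pos: [541.4, 81.5, 219.4]
eef_rot: [0.785, 0.62, -0.0, -0.0]
force: [0.4, 0.6, -1.4]
finger_gap: 18.8
grip_force: 24.7
```

```bash
python3 - <<'E'
from h import *
s=monitor.sense();print(s["eef_pos"],s["force"],s["qpos"],s["finger_gap"],s["grip_force"],tool([516,-247,220]))
E
```

```text
[541.4000657   81.45220575 219.4392154 ] [ 0.36318698  0.55455373 -1.38185293] [-0.44319442  0.48917401  0.3847855   1.74815063 -0.21907218  0.94727193
 -0.20471919] 18.811847312968514 24.65054640287235 [-0.3254  0.0515 -0.0005]
```

Request:
send_rows(series=[{"linear": [-0.036, 0.0057, 0], "yaw": 0, "jaw": 0.01}, {"linear": [-0.072, 0.0114, 0], "yaw": 0, "jaw": 0.01}, {"linear": [-0.108, 0.0171, 0], "yaw": 0, "jaw": 0.01}, {"linear": [-0.144, 0.0228, 0], "yaw": 0, "jaw": 0.01}, {"linear": [-0.18, 0.0285, 0], "yaw": 0, "jaw": 0.01}])

```text
t: 4.42
eef_pos: [527.3, -100.1, 219.4]
eef_rot: [0.785, 0.62, -0.0, -0.0]
force: [0.7, 0.2, -0.4]
finger_gap: 19.4
grip_force: 24.7
```

Request:
send_rows(series=[{"linear": [-0.036, 0.0057, 0], "yaw": 0, "jaw": 0.01}, {"linear": [-0.072, 0.0114, 0], "yaw": 0, "jaw": 0.01}, {"linear": [-0.108, 0.0171, 0], "yaw": 0, "jaw": 0.01}, {"linear": [-0.138, 0.022, 0], "yaw": 0, "jaw": 0.01}, {"linear": [-0.138, 0.022, 0], "yaw": 0, "jaw": 0.01}])

```text
t: 4.83
eef_pos: [514.3, -247.6, 219.9]
eef_rot: [0.789, 0.615, -0.003, 0.003]
force: [-1.0, -0.2, -0.4]
finger_gap: 19.8
grip_force: 24.7
```

Request:
send_rows(series=[{"linear": [0, 0, 0], "yaw": 0, "jaw": 0.01}, {"linear": [0, 0, 0], "yaw": 0, "jaw": 0.01}, {"linear": [0, 0, 0], "yaw": 0, "jaw": 0.01}, {"linear": [0, 0, 0], "yaw": 0, "jaw": 0.01}, {"linear": [0, 0, 0], "yaw": 0, "jaw": 0.01}])

```text
t: 5.25
eef_pos: [517.9, -236.3, 219.2]
eef_rot: [0.784, 0.621, 0.0, -0.0]
force: [-1.3, 0.1, -0.9]
finger_gap: 19.6
grip_force: 24.7
```

```bash
cat > bore.py <<'E'
from h import *
import sys
def bore(tag):
    im,d,c=grab("wrist",f"pics/{tag}.png"); np.savez(f"{tag}.npz",im=im,d=d,K=c[0],R=c[1],t=c[2])
    P=cloud(d,c); e=proj(c,[507,-217.5,64]); m=(abs(P[...,2]-64)<3)&(d>0)
    k,l,s,ce=cv2.connectedComponentsWithStats(m.astype(np.uint8)); i=1+np.argmax(s[1:,4])
    print("rect",cv2.minAreaRect(P[l==i][:,:2].astype(np.float32)),"exp",e)
    g=cv2.cvtColor(im,cv2.COLOR_RGB2GRAY); x,y=e.astype(int); w=g[y-25:y+25,x-25:x+25]
    t,b=cv2.threshold(w,0,255,cv2.THRESH_BINARY_INV+cv2.THRESH_OTSU)
    cs,_=cv2.findContours(b,cv2.RETR_EXTERNAL,cv2.CHAIN_APPROX_NONE)
    for q in cs:
        if cv2.contourArea(q)>20:
            (u,v),ax,a=cv2.fitEllipse(q); print("ell",t,u+x-25,v+y-25,ax,a,"->",ray(c,u+x-25,v+y-25,64).round(2),"area",cv2.contourArea(q))
    cv2.imwrite(f"pics/{tag}c.png",cv2.resize(im[max(y-60,0):y+100,max(x-80,0):x+80,::-1],(640,640)) if 0 else im[:,:,::-1])
if __name__=="__main__":
    s=monitor.sense();print(s["eef_pos"],R.from_quat(s["eef_rot"]).as_matrix().round(4).tolist(),abs(s["dq"]).max(),s["force"],s["finger_gap"])
    bore(sys.argv[1])
E
python3 bore.py b1
```

```text
[ 517.92511823 -236.33118106  219.24488755] [[0.2298, 0.9732, -0.0002], [0.9732, -0.2298, 0.0008], [0.0007, -0.0004, -1.0]] 0.007221032397106308 [-1.25362054  0.10303263 -0.87276286] 19.58372761489646
rect ((538.1497192382812, -202.15847778320312), (130.28546142578125, 90.14129638671875), 27.21279525756836) exp [239.2391065  159.50685661]
ell 138.0 216.24507451057434 179.0900421142578 (5.439330101013184, 10.37934684753418) 161.72991943359375 -> [ 477.02 -232.91   64.  ] area 36.0
ell 138.0 238.51490592956543 160.4337043762207 (12.698278427124023, 13.246837615966797) 153.22360229492188 -> [ 505.99 -218.3    64.  ] area 128.0
```

View pics/b1.png

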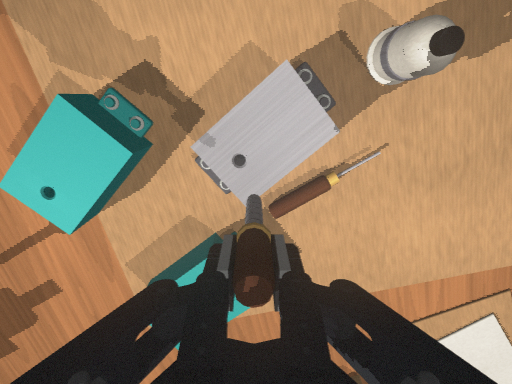

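The picture shows the grey block's bore at (238,160) and the rod in the jaws with its tip near (254,197). The bore at (506, -218) agrees with the block's rectangle. I go above it.

Request:
send_rows(series=[{"linear": [0.0073, -0.008, 0.02], "yaw": 0, "jaw": 0.01}, {"linear": [0.0146, -0.0158, 0.04], "yaw": 0, "jaw": 0.01}, {"linear": [0.0146, -0.0158, 0.064], "yaw": 0, "jaw": 0.01}, {"linear": [0.0146, -0.0158, 0.064], "yaw": 0, "jaw": 0.01}, {"linear": [0.0146, -0.0158, 0.064], "yaw": 0, "jaw": 0.01}])

```text
t: 5.72
eef_pos: [505.2, -219.4, 154.8]
eef_rot: [0.785, 0.62, -0.001, -0.001]
force: [0.5, -0.1, -0.3]
finger_gap: 19.3
grip_force: 24.8
```

Request:
send_rows(series=[{"linear": [0, 0, 0], "yaw": 0, "jaw": 0.01}, {"linear": [0, 0, 0], "yaw": 0, "jaw": 0.01}, {"linear": [0, 0, 0], "yaw": 0, "jaw": 0.01}, {"linear": [0, 0, 0], "yaw": 0, "jaw": 0.01}, {"linear": [0, 0, 0], "yaw": 0, "jaw": 0.01}])

```text
t: 6.13
eef_pos: [505.9, -220.4, 156.0]
eef_rot: [0.785, 0.619, 0.0, 0.001]
force: [0.8, 0.3, -1.5]
finger_gap: 19.1
grip_force: 24.8
```

```bash
python3 - <<'E'
from h import *
s=monitor.sense();e=s["eef_pos"];print(e,s["force"],s["wrist_torque"],tool([505.9,-218.5,155]))
im,d,c=grab("wrist","pics/b2.png"); np.savez("b2.npz",im=im,d=d,K=c[0],R=c[1],t=c[2])
for h in(0,4,20,40,55): print(h,proj(c,e+np.array([.5,.3,-74+h])))
print("bore",proj(c,[506.2,-218.2,64]))
u,v=proj(c,e+np.array([.5,.3,-60])).astype(int); cv2.imwrite("pics/b2c.png",cv2.resize(im[v-50:v+70,u-80:u+80,::-1],(800,600),interpolation=cv2.INTER_CUBIC)); print("crop org",u-80,v-50)
E
```

```text
[ 505.8985289  -220.36284501  156.00195927] [ 0.84690111  0.3462852  -1.48017411] [-0.0016868  -0.00532093  0.03925701] [ 0.0018 -0.0004  0.001 ]
0 [253.54499628 199.09720086]
4 [253.55845269 200.82065396]
20 [253.6170758  208.32891151]
40 [253.70326149 219.36729462]
55 [253.77984624 229.17602188]
bore [252.77603325 190.08822948]
crop org 173 155
```

View pics/b2c.png

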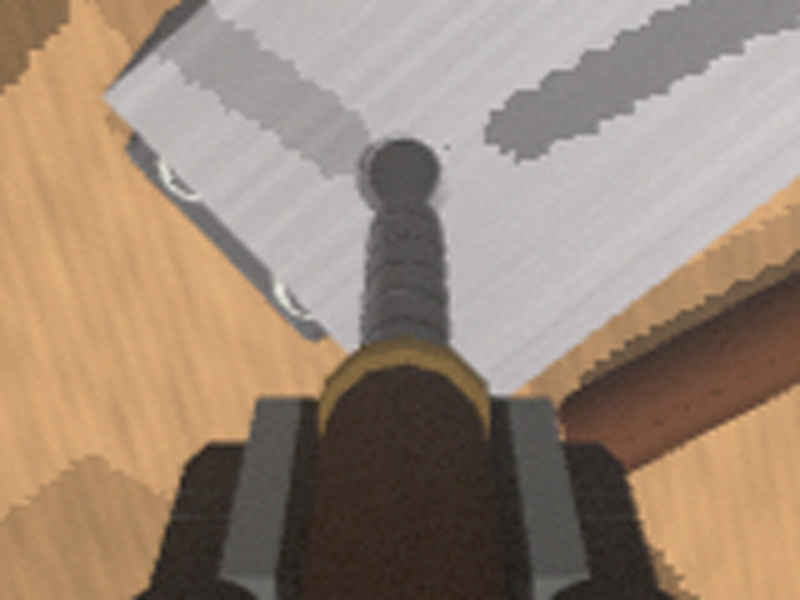

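The crop shows the rod's shank hanging straight with its tip at about full-frame (254,196), just short of the bore at (253,189). I correct by about 2 mm and lower slowly.

Request:
send_rows(series=[{"linear": [0.0022, -0.0007, 0.0], "yaw": 0, "jaw": 0.01}, {"linear": [0.0022, -0.0007, 0.004], "yaw": 0, "jaw": 0.01}, {"linear": [0.0022, -0.0007, 0.008], "yaw": 0, "jaw": 0.01}, {"linear": [0.0022, -0.0007, 0.012], "yaw": 0, "jaw": 0.01}, {"linear": [0.0022, -0.0007, 0.014], "yaw": 0, "jaw": 0.01}])

```text
t: 6.6
eef_pos: [504.9, -217.5, 140.4]
eef_rot: [0.785, 0.62, -0.0, -0.001]
force: [-0.7, -0.1, -0.9]
finger_gap: 19.3
grip_force: 24.8
```

Request:
send_rows(series=[{"linear": [0, 0, 0.002], "yaw": 0, "jaw": 0.01}, {"linear": [0, 0, 0.004], "yaw": 0, "jaw": 0.01}, {"linear": [0, 0, 0.006], "yaw": 0, "jaw": 0.01}, {"linear": [0, 0, 0.008], "yaw": 0, "jaw": 0.01}, {"linear": [0, 0, 0.009], "yaw": 0, "jaw": 0.01}])

```text
t: 7.02
eef_pos: [505.5, -217.8, 132.1]
eef_rot: [0.785, 0.62, 0.0, 0.0]
force: [1.6, -0.2, -1.1]
finger_gap: 19.3
grip_force: 24.8
```

Request:
send_rows(series=[{"linear": [0, 0, 0.002], "yaw": 0, "jaw": 0.01}, {"linear": [0, 0, 0.004], "yaw": 0, "jaw": 0.01}, {"linear": [0, 0, 0.006], "yaw": 0, "jaw": 0.01}, {"linear": [0, 0, 0.008], "yaw": 0, "jaw": 0.01}, {"linear": [0, 0, 0.01], "yaw": 0, "jaw": 0.01}])

```text
t: 7.43
eef_pos: [505.5, -217.8, 122.1]
eef_rot: [0.785, 0.62, 0.0, 0.0]
force: [0.3, 0.2, -1.0]
finger_gap: 19.3
grip_force: 24.8
```

Request:
send_rows(series=[{"linear": [0, 0, 0.002], "yaw": 0, "jaw": 0.01}, {"linear": [0, 0, 0.004], "yaw": 0, "jaw": 0.01}, {"linear": [0, 0, 0.006], "yaw": 0, "jaw": 0.01}, {"linear": [0, 0, 0.008], "yaw": 0, "jaw": 0.01}, {"linear": [0, 0, 0.01], "yaw": 0, "jaw": 0.01}])

```text
t: 7.85
eef_pos: [505.5, -217.8, 112.2]
eef_rot: [0.785, 0.62, 0.0, 0.0]
force: [0.3, 0.1, -0.9]
finger_gap: 19.5
grip_force: 24.8
```

Request:
send_rows(series=[{"linear": [0, 0, 0.001], "yaw": 0, "jaw": 0.01}, {"linear": [0, 0, 0.002], "yaw": 0, "jaw": 0.01}, {"linear": [0, 0, 0.003], "yaw": 0, "jaw": 0.01}, {"linear": [0, 0, 0.0035], "yaw": 0, "jaw": 0.01}, {"linear": [0, 0, 0.004], "yaw": 0, "jaw": 0.01}])

```text
t: 8.27
eef_pos: [505.5, -217.8, 108.3]
eef_rot: [0.785, 0.62, 0.0, 0.0]
force: [0.7, -0.6, -0.5]
finger_gap: 19.3
grip_force: 24.9
```

Request:
send_rows(series=[{"linear": [0, 0, 0.0005], "yaw": 0, "jaw": 0.01}, {"linear": [0, 0, 0.001], "yaw": 0, "jaw": 0.01}, {"linear": [0, 0, 0.0015], "yaw": 0, "jaw": 0.01}, {"linear": [0, 0, 0.002], "yaw": 0, "jaw": 0.01}, {"linear": [0, 0, 0.002], "yaw": 0, "jaw": 0.01}])

```text
t: 8.68
eef_pos: [505.4, -217.8, 106.2]
eef_rot: [0.785, 0.62, -0.0, 0.0]
force: [0.5, -0.1, -1.7]
finger_gap: 18.9
grip_force: 24.9
```

Request:
send_rows(series=[{"linear": [0, 0, 0.0006], "yaw": 0, "jaw": 0.01}, {"linear": [0, 0, 0.0012], "yaw": 0, "jaw": 0.01}, {"linear": [0, 0, 0.0018], "yaw": 0, "jaw": 0.01}, {"linear": [0, 0, 0.0024], "yaw": 0, "jaw": 0.01}, {"linear": [0, 0, 0.003], "yaw": 0, "jaw": 0.01}])

```text
t: 9.1
eef_pos: [505.5, -217.8, 103.3]
eef_rot: [0.785, 0.62, 0.0, 0.0]
force: [0.5, 0.1, -0.9]
finger_gap: 19.3
grip_force: 24.9
```

Request:
send_rows(series=[{"linear": [0, 0, 0.0006], "yaw": 0, "jaw": 0.01}, {"linear": [0, 0, 0.0012], "yaw": 0, "jaw": 0.01}, {"linear": [0, 0, 0.0018], "yaw": 0, "jaw": 0.01}, {"linear": [0, 0, 0.002], "yaw": 0, "jaw": 0.01}, {"linear": [0, 0, 0.002], "yaw": 0, "jaw": 0.01}])

```text
t: 9.52
eef_pos: [505.5, -217.8, 101.3]
eef_rot: [0.785, 0.62, 0.0, 0.0]
force: [1.4, -0.1, -1.0]
finger_gap: 19.1
grip_force: 24.9
```

Request:
send_rows(series=[{"linear": [0, 0, 0.0003], "yaw": 0, "jaw": 0.01}, {"linear": [0, 0, 0.0006], "yaw": 0, "jaw": 0.01}, {"linear": [0, 0, 0.0009], "yaw": 0, "jaw": 0.01}, {"linear": [0, 0, 0.0012], "yaw": 0, "jaw": 0.01}, {"linear": [0, 0, 0.0015], "yaw": 0, "jaw": 0.01}])

```text
t: 9.93
eef_pos: [505.5, -217.8, 99.8]
eef_rot: [0.785, 0.62, 0.0, 0.0]
force: [0.9, -0.4, -0.8]
finger_gap: 19.2
grip_force: 24.9
```

Request:
send_rows(series=[{"linear": [0, 0, 0.0003], "yaw": 0, "jaw": 0.01}, {"linear": [0, 0, 0.0006], "yaw": 0, "jaw": 0.01}, {"linear": [0, 0, 0.0009], "yaw": 0, "jaw": 0.01}, {"linear": [0, 0, 0.0012], "yaw": 0, "jaw": 0.01}, {"linear": [0, 0, 0.0012], "yaw": 0, "jaw": 0.01}])

```text
t: 10.35
eef_pos: [505.4, -217.8, 98.6]
eef_rot: [0.785, 0.62, 0.0, 0.0]
force: [1.6, 0.8, -0.4]
finger_gap: 18.8
grip_force: 24.9
```

Request:
send_rows(series=[{"linear": [0, 0, 0.0003], "yaw": 0, "jaw": 0.01}, {"linear": [0, 0, 0.0006], "yaw": 0, "jaw": 0.01}, {"linear": [0, 0, 0.0009], "yaw": 0, "jaw": 0.01}, {"linear": [0, 0, 0.0012], "yaw": 0, "jaw": 0.01}, {"linear": [0, 0, 0.0012], "yaw": 0, "jaw": 0.01}])

```text
t: 10.77
eef_pos: [505.6, -218.0, 98.5]
eef_rot: [0.785, 0.619, 0.0, 0.0]
force: [-0.9, 1.0, 7.0]
finger_gap: 19.0
grip_force: 25.7
```

Contact at 8 N with the TCP at 98.5 puts the tip at about 24.6, so the bore is about 39 mm deep and takes the middle plug. I hold briefly.

Request:
send_rows(series=[{"linear": [0, 0, 0], "yaw": 0, "jaw": 0.01}, {"linear": [0, 0, 0], "yaw": 0, "jaw": 0.01}, {"linear": [0, 0, 0], "yaw": 0, "jaw": 0.01}, {"linear": [0, 0, 0], "yaw": 0, "jaw": 0.01}, {"linear": [0, 0, 0], "yaw": 0, "jaw": 0.01}])

```text
t: 11.18
eef_pos: [505.6, -218.0, 98.5]
eef_rot: [0.785, 0.619, 0.0, 0.0]
force: [-1.0, 0.8, 7.4]
finger_gap: 19.2
grip_force: 25.7
```

Request:
send_rows(series=[{"linear": [0, 0, -0.008], "yaw": 0, "jaw": 0.01}, {"linear": [0, 0, -0.024], "yaw": 0, "jaw": 0.01}, {"linear": [0, 0, -0.044], "yaw": 0, "jaw": 0.01}, {"linear": [0, 0, -0.08], "yaw": 0, "jaw": 0.01}, {"linear": [0, 0, -0.12], "yaw": 0, "jaw": 0.01}])

```text
t: 11.6
eef_pos: [502.8, -216.8, 216.7]
eef_rot: [0.785, 0.619, -0.002, -0.003]
force: [0.7, -0.3, -1.0]
finger_gap: 19.2
grip_force: 24.9
```

```bash
python3 - <<'E'
from h import *
s=monitor.sense();print(s["eef_pos"],s["force"],s["finger_gap"],tool([559.1,300.3,222]))
E
```

```text
[ 502.80604102 -216.80249259  216.70576684] [ 0.69115563 -0.30021339 -0.99466796] 19.209853652850192 [ 0.516  -0.0657 -0.0045]
```

Request:
send_rows(series=[{"linear": [0.036, -0.0047, 0], "yaw": 0, "jaw": 0.01}, {"linear": [0.072, -0.0095, 0], "yaw": 0, "jaw": 0.01}, {"linear": [0.108, -0.0142, 0], "yaw": 0, "jaw": 0.01}, {"linear": [0.144, -0.019, 0], "yaw": 0, "jaw": 0.01}, {"linear": [0.18, -0.0237, 0], "yaw": 0, "jaw": 0.01}])

```text
t: 12.02
eef_pos: [522.7, -35.7, 217.2]
eef_rot: [0.785, 0.619, -0.001, -0.001]
force: [0.9, 0.9, -1.1]
finger_gap: 19.3
grip_force: 25.0
```

Request:
send_rows(series=[{"linear": [0.036, -0.0047, 0], "yaw": 0, "jaw": 0.01}, {"linear": [0.072, -0.0095, 0], "yaw": 0, "jaw": 0.01}, {"linear": [0.108, -0.0142, 0], "yaw": 0, "jaw": 0.01}, {"linear": [0.144, -0.019, 0], "yaw": 0, "jaw": 0.01}, {"linear": [0.18, -0.0237, 0], "yaw": 0, "jaw": 0.01}])

```text
t: 12.43
eef_pos: [541.5, 144.6, 217.0]
eef_rot: [0.785, 0.619, -0.002, -0.0]
force: [0.8, -0.5, -0.5]
finger_gap: 19.3
grip_force: 24.9
```

Request:
send_rows(series=[{"linear": [0.036, -0.0047, 0], "yaw": 0, "jaw": 0.01}, {"linear": [0.072, -0.0095, 0], "yaw": 0, "jaw": 0.01}, {"linear": [0.108, -0.0142, 0], "yaw": 0, "jaw": 0.01}, {"linear": [0.14, -0.0185, 0], "yaw": 0, "jaw": 0.01}, {"linear": [0.156, -0.0205, 0], "yaw": 0, "jaw": 0.01}])

```text
t: 12.85
eef_pos: [556.9, 305.7, 216.2]
eef_rot: [0.783, 0.622, -0.001, -0.002]
force: [0.6, 0.5, -1.8]
finger_gap: 18.6
grip_force: 24.9
```

Request:
send_rows(series=[{"linear": [0, 0, 0.02], "yaw": 0, "jaw": 0.01}, {"linear": [0, 0, 0.04], "yaw": 0, "jaw": 0.01}, {"linear": [0, 0, 0.06], "yaw": 0, "jaw": 0.01}, {"linear": [0, 0, 0.08], "yaw": 0, "jaw": 0.01}, {"linear": [0, 0, 0.08], "yaw": 0, "jaw": 0.01}])

```text
t: 13.27
eef_pos: [555.1, 298.0, 132.5]
eef_rot: [0.785, 0.619, -0.006, -0.001]
force: [-0.8, -0.3, -1.6]
finger_gap: 19.4
grip_force: 25.0
```

```bash
python3 - <<'E'
from h import *
s=monitor.sense();print(s["eef_pos"],s["force"],s["finger_gap"],tool([559.1,300.3,120]),abs(s["dq"]).max())
E
```

```text
[555.12865437 298.01180478 132.46779909] [-0.7947556  -0.32280997 -1.58815184] 19.3740022617872 [0.0033 0.0034 0.0124] 0.05566044813085486
```

Request:
send_rows(series=[{"linear": [0, 0, 0], "yaw": 0, "jaw": 0.01}, {"linear": [0, 0, 0], "yaw": 0, "jaw": 0.01}, {"linear": [0, 0, 0], "yaw": 0, "jaw": 0.01}, {"linear": [0, 0, 0], "yaw": 0, "jaw": 0.01}, {"linear": [0, 0, 0], "yaw": 0, "jaw": 0.01}])

```text
t: 13.68
eef_pos: [559.8, 300.0, 138.6]
eef_rot: [0.785, 0.62, 0.001, 0.0]
force: [0.2, -0.6, -1.2]
finger_gap: 19.2
grip_force: 25.0
```

```bash
python3 - <<'E'
from h import *
s=monitor.sense();print(s["eef_pos"],R.from_quat(s["eef_rot"]).as_matrix()[:,2],tool([559.1,300.3,120]),abs(s["dq"]).max())
im,d,c=grab("wrist","pics/r1.png"); tops(d,c,42,(200,120,320,290),minpx=30)
E
```

```text
[559.78178758 300.04027161 138.61204115] [ 1.67797578e-03  9.33324097e-04 -9.99998157e-01] [ 0.0001 -0.0007  0.0186] 0.005717544515541666
px 258.9 281.9 n 942 ztop 184.9 mean [564.  308.3 184.9] circ [564.3 308.2 184.9] r 59.91044998168945
```

Request:
send_rows(series=[{"linear": [0, -0.0005, 0.006], "yaw": 0, "jaw": 0.01}, {"linear": [0, -0.0005, 0.014], "yaw": 0, "jaw": 0.01}, {"linear": [0, -0.0005, 0.022], "yaw": 0, "jaw": 0.01}, {"linear": [0, -0.0005, 0.026], "yaw": 0, "jaw": 0.01}, {"linear": [0, -0.0005, 0.026], "yaw": 0, "jaw": 0.01}])

```text
t: 14.15
eef_pos: [558.1, 299.7, 109.7]
eef_rot: [0.785, 0.62, -0.001, -0.0]
force: [0.1, 0.4, -0.4]
finger_gap: 19.0
grip_force: 25.0
```

Request:
send_rows(series=[{"linear": [0, 0, 0.002], "yaw": 0, "jaw": 0.01}, {"linear": [0, 0, 0.004], "yaw": 0, "jaw": 0.01}, {"linear": [0, 0, 0.006], "yaw": 0, "jaw": 0.01}, {"linear": [0, 0, 0.008], "yaw": 0, "jaw": 0.01}, {"linear": [0, 0, 0.01], "yaw": 0, "jaw": 0.01}])

```text
t: 14.57
eef_pos: [558.7, 300.0, 101.3]
eef_rot: [0.785, 0.62, -0.0, -0.0]
force: [-0.6, -0.0, -1.4]
finger_gap: 19.2
grip_force: 25.0
```

In the hole without resistance, I go on down to just above the bottom.

Request:
send_rows(series=[{"linear": [0, 0, 0.004], "yaw": 0, "jaw": 0.01}, {"linear": [0, 0, 0.008], "yaw": 0, "jaw": 0.01}, {"linear": [0, 0, 0.012], "yaw": 0, "jaw": 0.01}, {"linear": [0, 0, 0.016], "yaw": 0, "jaw": 0.01}, {"linear": [0, 0, 0.019], "yaw": 0, "jaw": 0.01}])

```text
t: 14.98
eef_pos: [558.5, 299.9, 81.7]
eef_rot: [0.785, 0.62, -0.0, -0.0]
force: [-0.3, -0.6, -1.1]
finger_gap: 19.3
grip_force: 25.0
```

Request:
send_rows(series=[{"linear": [0, 0, 0.001], "yaw": 0, "jaw": 0.01}, {"linear": [0, 0, 0.0015], "yaw": 0, "jaw": 0.03}, {"linear": [0, 0, 0.0015], "yaw": 0, "jaw": 0.05}, {"linear": [0, 0, 0.0015], "yaw": 0, "jaw": 0.05}, {"linear": [0, 0, 0.0015], "yaw": 0, "jaw": 0.05}])

```text
t: 15.4
eef_pos: [559.1, 300.1, 81.3]
eef_rot: [0.785, 0.62, 0.0, 0.0]
force: [0.5, 0.4, -0.5]
finger_gap: 49.9
grip_force: 0.0
```

Request:
send_rows(series=[{"linear": [0, 0, -0.005], "yaw": 0, "jaw": 0.05}, {"linear": [0, 0, -0.025], "yaw": 0, "jaw": 0.05}, {"linear": [0, 0, -0.055], "yaw": 0, "jaw": 0.05}, {"linear": [0, 0, -0.085], "yaw": 0, "jaw": 0.05}, {"linear": [0, 0, -0.105], "yaw": 0, "jaw": 0.05}])

```text
t: 15.82
eef_pos: [560.0, 300.3, 189.5]
eef_rot: [0.785, 0.619, 0.002, 0.001]
force: [0.6, 1.0, -0.2]
finger_gap: 49.9
grip_force: 0.0
```

```bash
python3 - <<'E'
from h import *
s=monitor.sense();e=s["eef_pos"];print(e,s["force"],s["finger_gap"],tool([541,215,140]),tool([541,195,200]))
E
```

```text
[560.01144804 300.27273982 189.51315343] [ 0.62934926  0.99442179 -0.16219111] 49.86824680060384 [-0.0875  0.0012  0.0493] [-0.1068  0.006  -0.0108]
```

Request:
send_rows(series=[{"linear": [-0.03, -0.0003, 0.01], "yaw": 0, "jaw": 0.035}, {"linear": [-0.06, -0.0006, 0.03], "yaw": 0, "jaw": 0.035}, {"linear": [-0.0745, -0.0009, 0.06], "yaw": 0, "jaw": 0.035}, {"linear": [-0.0745, -0.0009, 0.086], "yaw": 0, "jaw": 0.035}, {"linear": [-0.0745, -0.0009, 0.086], "yaw": 0, "jaw": 0.035}])

```text
t: 16.23
eef_pos: [537.1, 225.3, 96.2]
eef_rot: [0.786, 0.619, -0.005, -0.001]
force: [-1.2, 1.4, -0.6]
finger_gap: 35.3
grip_force: 0.0
```

Request:
send_rows(series=[{"linear": [0, 0, 0], "yaw": 0, "jaw": 0.035}, {"linear": [0, 0, 0], "yaw": 0, "jaw": 0.035}, {"linear": [0, 0, 0], "yaw": 0, "jaw": 0.035}, {"linear": [0, 0, 0], "yaw": 0, "jaw": 0.035}, {"linear": [0, 0, 0], "yaw": 0, "jaw": 0.035}])

```text
t: 16.65
eef_pos: [541.3, 228.6, 101.1]
eef_rot: [0.785, 0.62, 0.001, 0.0]
force: [-0.3, 0.2, 0.3]
finger_gap: 34.8
grip_force: 0.0
```

```bash
python3 - <<'E'
from h import *
s=monitor.sense();e=s["eef_pos"];print(e,s["force"],tool([540.9,227.9,46]))
im,d,c=grab("wrist","pics/p1.png"); np.savez("p1.npz",im=im,d=d,K=c[0],R=c[1],t=c[2])
print("exp plug px",proj(c,[541.3,228.2,62]),"rod",proj(c,[559.5,300.5,121]))
tops(d,c,42,(200,0,320,300),minpx=30)
cv2.imwrite("pics/p1c.png",cv2.resize(im[40:340,106:406,::-1],(600,600),interpolation=cv2.INTER_CUBIC))
E
```

```text
[541.29220378 228.55011899 101.12400572] [-0.32127592  0.23241234  0.3081285 ] [-0.0008 -0.0003  0.0551]
exp plug px [253.16345674 217.37624451] rod [255.67527453 111.82256086]
px 254.9 113.8 n 1412 ztop 121.6 mean [559.  299.8 121.6] circ [559.  299.9 121.6] r 21.896821975708008
px 253.2 217.5 n 219 ztop 62.9 mean [541.4 228.5  62.9] circ [541.5 228.7  62.9] r 8.569883346557617
px 203.6 288.5 n 190 ztop 148.3 mean [523.1 239.5 148.3] circ [523.4 239.9 148.3] r 12.175895690917969
px 310.0 291.1 n 330 ztop 153.5 mean [564.7 232.5 153.5] circ [564.6 233.  153.5] r 13.104458808898926
px 252.2 265.7 n 178 ztop 54.9 mean [530.4 185.5  54.9] circ [530.4 185.5  54.9] r 7.526108741760254
```

View pics/p1c.png

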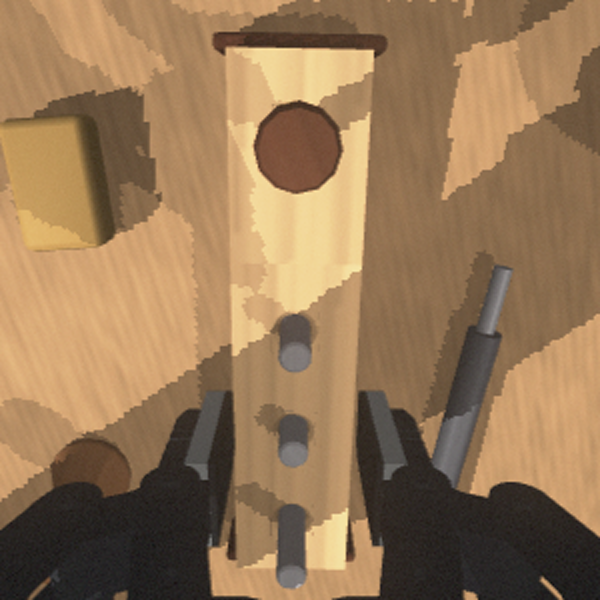

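The crop shows the rod seated in its hole (298,147; top at 121.6, so fully sunk) and the plugs at (295,355), (293,452) and (291,575). The TCP lines up with the middle plug within 0.5 mm. I descend and grip.

Request:
send_rows(series=[{"linear": [0, 0, 0.015], "yaw": 0, "jaw": 0.035}, {"linear": [0, 0, 0.03], "yaw": 0, "jaw": 0.035}, {"linear": [0, 0, 0.045], "yaw": 0, "jaw": 0.035}, {"linear": [0, 0, 0.054], "yaw": 0, "jaw": 0.035}, {"linear": [0, 0, 0.054], "yaw": 0, "jaw": 0.035}])

```text
t: 17.12
eef_pos: [539.3, 227.5, 44.2]
eef_rot: [0.785, 0.62, -0.002, -0.001]
force: [0.2, 0.4, -0.5]
finger_gap: 34.9
grip_force: 0.0
```

Request:
send_rows(series=[{"linear": [0, 0, 0], "yaw": 0, "jaw": 0.035}, {"linear": [0, 0, 0], "yaw": 0, "jaw": 0.035}, {"linear": [0, 0, 0], "yaw": 0, "jaw": 0.005}, {"linear": [0, 0, 0], "yaw": 0, "jaw": 0.005}, {"linear": [0, 0, 0], "yaw": 0, "jaw": 0.005}], force=30)

```text
t: 17.53
eef_pos: [541.1, 228.0, 46.8]
eef_rot: [0.785, 0.62, 0.001, 0.0]
force: [-0.2, 0.2, 2.8]
finger_gap: 9.2
grip_force: 29.2
```

Request:
send_rows(series=[{"linear": [0, 0, 0], "yaw": 0, "jaw": 0.005}, {"linear": [0, 0, 0], "yaw": 0, "jaw": 0.005}, {"linear": [0, 0, 0], "yaw": 0, "jaw": 0.005}, {"linear": [0, 0, 0], "yaw": 0, "jaw": 0.005}, {"linear": [0, 0, 0], "yaw": 0, "jaw": 0.005}])

```text
t: 17.95
eef_pos: [541.1, 228.0, 46.8]
eef_rot: [0.785, 0.62, 0.001, 0.0]
force: [0.8, -0.2, 6.6]
finger_gap: 9.2
grip_force: 29.4
```

Request:
send_rows(series=[{"linear": [0, 0, -0.005], "yaw": 0, "jaw": 0.005}, {"linear": [0, 0, -0.015], "yaw": 0, "jaw": 0.005}, {"linear": [0, 0, -0.035], "yaw": 0, "jaw": 0.005}, {"linear": [0, 0, -0.07], "yaw": 0, "jaw": 0.005}, {"linear": [0, 0, -0.1], "yaw": 0, "jaw": 0.005}])

```text
t: 18.37
eef_pos: [540.0, 227.4, 147.2]
eef_rot: [0.785, 0.619, -0.001, -0.0]
force: [0.4, 1.0, -0.1]
finger_gap: 9.4
grip_force: 29.3
```

```bash
python3 - <<'E'
from h import *
s=monitor.sense();e=s["eef_pos"];print(e,s["force"],s["finger_gap"],tool([516,-247,160]))
im,d,c=grab("wrist","pics/p2.png"); np.savez("p2.npz",im=im,d=d,K=c[0],R=c[1],t=c[2])
for h in (-26,16): print(proj(c,e+np.array([0,0,h])))
cv2.imwrite("pics/p2c.png",cv2.resize(im[150:300,156:356,::-1],(800,600),interpolation=cv2.INTER_CUBIC))
E
```

```text
[540.00036466 227.41372125 147.17086877] [ 0.43072716  1.01846041 -0.11823572] 9.430588424704826 [-0.467   0.087  -0.0123]
[253.24619666 224.92759912]
[253.17811205 260.18221506]
```

View pics/p2c.png

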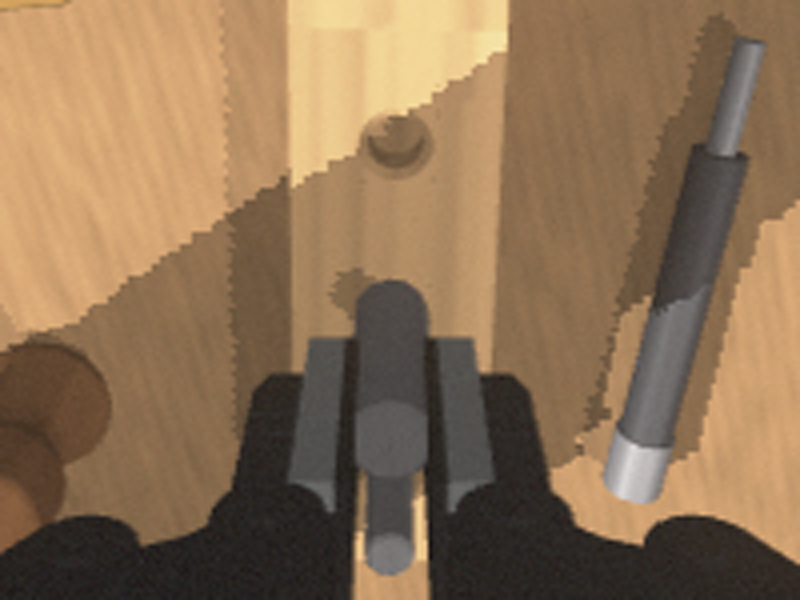

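The crop shows the middle plug upright and centred between the pads, its top at (392,440), where predicted. The short plug behind it still stands. I carry the middle plug to the bore.

Request:
send_rows(series=[{"linear": [-0.034, 0.0053, -0.004], "yaw": 0, "jaw": 0.005}, {"linear": [-0.068, 0.0106, -0.008], "yaw": 0, "jaw": 0.005}, {"linear": [-0.102, 0.0159, -0.01], "yaw": 0, "jaw": 0.005}, {"linear": [-0.136, 0.0212, -0.01], "yaw": 0, "jaw": 0.005}, {"linear": [-0.17, 0.0266, -0.01], "yaw": 0, "jaw": 0.005}])

```text
t: 18.83
eef_pos: [526.4, 54.7, 156.5]
eef_rot: [0.785, 0.62, 0.0, 0.0]
force: [0.7, 0.0, -1.0]
finger_gap: 9.4
grip_force: 29.4
```

Request:
send_rows(series=[{"linear": [-0.034, 0.0053, 0], "yaw": 0, "jaw": 0.005}, {"linear": [-0.068, 0.0106, 0], "yaw": 0, "jaw": 0.005}, {"linear": [-0.102, 0.0159, 0], "yaw": 0, "jaw": 0.005}, {"linear": [-0.136, 0.0212, 0], "yaw": 0, "jaw": 0.005}, {"linear": [-0.17, 0.0266, 0], "yaw": 0, "jaw": 0.005}])

```text
t: 19.25
eef_pos: [512.7, -116.9, 156.3]
eef_rot: [0.785, 0.62, -0.0, -0.0]
force: [0.6, 0.3, -0.1]
finger_gap: 9.6
grip_force: 29.4
```

Request:
send_rows(series=[{"linear": [-0.034, 0.0053, 0], "yaw": 0, "jaw": 0.005}, {"linear": [-0.068, 0.0106, 0.01], "yaw": 0, "jaw": 0.005}, {"linear": [-0.09, 0.014, 0.02], "yaw": 0, "jaw": 0.005}, {"linear": [-0.1018, 0.0159, 0.03], "yaw": 0, "jaw": 0.005}, {"linear": [-0.1018, 0.0159, 0.04], "yaw": 0, "jaw": 0.005}])

```text
t: 19.67
eef_pos: [503.9, -222.8, 116.0]
eef_rot: [0.787, 0.617, -0.001, 0.002]
force: [-0.2, -0.4, -0.5]
finger_gap: 9.1
grip_force: 29.4
```

Request:
send_rows(series=[{"linear": [0, 0, 0], "yaw": 0, "jaw": 0.005}, {"linear": [0, 0, 0], "yaw": 0, "jaw": 0.005}, {"linear": [0, 0, 0], "yaw": 0, "jaw": 0.005}, {"linear": [0, 0, 0], "yaw": 0, "jaw": 0.005}, {"linear": [0, 0, 0], "yaw": 0, "jaw": 0.005}])

```text
t: 20.08
eef_pos: [505.8, -216.9, 116.5]
eef_rot: [0.784, 0.62, 0.0, 0.0]
force: [0.7, -1.1, -0.6]
finger_gap: 9.5
grip_force: 29.4
```

```bash
python3 - <<'E'
from h import *
s=monitor.sense();e=s["eef_pos"];print(e,s["force"],s["finger_gap"],tool([505.5,-217.8,91]))
E
```

```text
[ 505.82654127 -216.90148592  116.52664381] [ 0.68039703 -1.14208851 -0.60661342] 9.473988944105507 [-0.001  -0.0001  0.0255]
```

Request:
send_rows(series=[{"linear": [-0.001, 0, 0.006], "yaw": 0, "jaw": 0.005}, {"linear": [-0.001, 0, 0.012], "yaw": 0, "jaw": 0.005}, {"linear": [-0.001, 0, 0.018], "yaw": 0, "jaw": 0.005}, {"linear": [-0.001, 0, 0.022], "yaw": 0, "jaw": 0.005}, {"linear": [-0.001, 0, 0.022], "yaw": 0, "jaw": 0.005}])

```text
t: 20.5
eef_pos: [504.0, -218.6, 92.5]
eef_rot: [0.785, 0.619, -0.001, -0.001]
force: [0.2, 1.2, -0.1]
finger_gap: 9.3
grip_force: 29.4
```

Request:
send_rows(series=[{"linear": [0, 0, 0], "yaw": 0, "jaw": 0.005}, {"linear": [0, 0, 0.001], "yaw": 0, "jaw": 0.005}, {"linear": [0, 0, 0.003], "yaw": 0, "jaw": 0.005}, {"linear": [0, 0, 0.005], "yaw": 0, "jaw": 0.005}, {"linear": [0, 0, 0.007], "yaw": 0, "jaw": 0.005}])

```text
t: 20.92
eef_pos: [505.6, -219.1, 88.0]
eef_rot: [0.785, 0.62, 0.001, 0.001]
force: [-2.6, 2.4, 16.5]
finger_gap: 9.4
grip_force: 31.0
```

Contact at the rim with 16.5 N, so I back off at once and re-centre.

Request:
send_rows(series=[{"linear": [0, 0, -0.005], "yaw": 0, "jaw": 0.005}, {"linear": [0, 0, -0.007], "yaw": 0, "jaw": 0.005}, {"linear": [0, 0, -0.007], "yaw": 0, "jaw": 0.005}, {"linear": [0, 0, -0.007], "yaw": 0, "jaw": 0.005}, {"linear": [0, 0, -0.007], "yaw": 0, "jaw": 0.005}])

```text
t: 21.33
eef_pos: [504.7, -218.9, 93.7]
eef_rot: [0.785, 0.62, -0.0, -0.0]
force: [-0.3, 0.2, -0.9]
finger_gap: 9.3
grip_force: 29.5
```

```bash
python3 - <<'E'
from h import *
s=monitor.sense();e=s["eef_pos"];print(e,s["force"],s["finger_gap"],tool([505.5,-217.8,91]),abs(s["dq"]).max())
im,d,c=grab("wrist","pics/i1.png"); np.savez("i1.npz",im=im,d=d,K=c[0],R=c[1],t=c[2])
print("bottom",proj(c,e+np.array([0,0,-25])),"top",proj(c,e+np.array([0,0,15])),"bore",proj(c,[505.5,-217.8,64]))
cv2.imwrite("pics/i1c.png",cv2.resize(im[150:300,156:356,::-1],(800,600),interpolation=cv2.INTER_CUBIC))
E
```

```text
[ 504.68568829 -218.89264722   93.71033159] [-0.29474654  0.1643899  -0.93492838] 9.293910492291461 [0.0013 0.0005 0.0027] 0.0024393147445328257
bottom [253.16465126 225.627657  ] top [253.13874466 259.07056164] bore [253.96957036 220.86528299]
```

View pics/i1c.png

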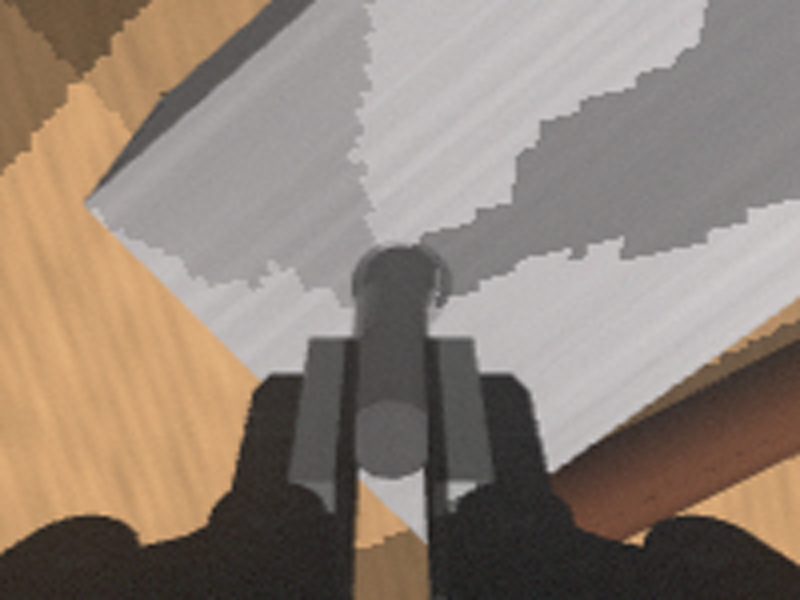

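The crop shows the plug's foot over the countersink, the ring's centre at about (402,291) and the plug's axis at 392, so it needs about 1.5 mm along tool y. I shift and lower in small steps.

Request:
send_rows(series=[{"linear": [0.0008, 0.0012, 0], "yaw": 0, "jaw": 0.005}, {"linear": [0.0008, 0.0012, 0], "yaw": 0, "jaw": 0.005}, {"linear": [0.0008, 0.0012, 0.001], "yaw": 0, "jaw": 0.005}, {"linear": [0.0008, 0.0012, 0.002], "yaw": 0, "jaw": 0.005}, {"linear": [0.0008, 0.0012, 0.004], "yaw": 0, "jaw": 0.005}])

```text
t: 21.8
eef_pos: [506.3, -218.5, 89.8]
eef_rot: [0.785, 0.62, -0.0, 0.0]
force: [0.4, 0.3, -0.2]
finger_gap: 9.1
grip_force: 29.5
```

Request:
send_rows(series=[{"linear": [0, 0, 0.0005], "yaw": 0, "jaw": 0.005}, {"linear": [0, 0, 0.001], "yaw": 0, "jaw": 0.005}, {"linear": [0, 0, 0.0015], "yaw": 0, "jaw": 0.005}, {"linear": [0, 0, 0.002], "yaw": 0, "jaw": 0.005}, {"linear": [0, 0, 0.0025], "yaw": 0, "jaw": 0.005}])

```text
t: 22.22
eef_pos: [506.4, -218.4, 87.4]
eef_rot: [0.785, 0.62, 0.0, 0.0]
force: [1.0, 1.0, 0.2]
finger_gap: 9.1
grip_force: 29.5
```

Request:
send_rows(series=[{"linear": [0, 0, 0.0007], "yaw": 0, "jaw": 0.005}, {"linear": [0, 0, 0.0014], "yaw": 0, "jaw": 0.005}, {"linear": [0, 0, 0.0021], "yaw": 0, "jaw": 0.005}, {"linear": [0, 0, 0.0028], "yaw": 0, "jaw": 0.005}, {"linear": [0, 0, 0.0035], "yaw": 0, "jaw": 0.005}])

```text
t: 22.63
eef_pos: [506.3, -218.4, 83.9]
eef_rot: [0.785, 0.62, 0.0, -0.0]
force: [-0.5, 0.2, 0.5]
finger_gap: 9.6
grip_force: 29.6
```

It is in the bore without resistance. I lower further.

Request:
send_rows(series=[{"linear": [0, 0, 0.0015], "yaw": 0, "jaw": 0.005}, {"linear": [0, 0, 0.003], "yaw": 0, "jaw": 0.005}, {"linear": [0, 0, 0.0045], "yaw": 0, "jaw": 0.005}, {"linear": [0, 0, 0.006], "yaw": 0, "jaw": 0.005}, {"linear": [0, 0, 0.0075], "yaw": 0, "jaw": 0.005}])

```text
t: 23.05
eef_pos: [506.3, -218.4, 76.3]
eef_rot: [0.785, 0.62, 0.0, -0.0]
force: [-0.3, 1.3, -0.1]
finger_gap: 9.4
grip_force: 29.6
```

Request:
send_rows(series=[{"linear": [0, 0, 0.0015], "yaw": 0, "jaw": 0.005}, {"linear": [0, 0, 0.003], "yaw": 0, "jaw": 0.005}, {"linear": [0, 0, 0.0045], "yaw": 0, "jaw": 0.005}, {"linear": [0, 0, 0.006], "yaw": 0, "jaw": 0.005}, {"linear": [0, 0, 0.0075], "yaw": 0, "jaw": 0.005}])

```text
t: 23.47
eef_pos: [506.4, -218.4, 68.8]
eef_rot: [0.785, 0.62, 0.0, 0.0]
force: [1.3, 1.1, -0.6]
finger_gap: 9.0
grip_force: 29.6
```

Request:
send_rows(series=[{"linear": [0, 0, 0], "yaw": 0, "jaw": 0.03}, {"linear": [0, 0, 0], "yaw": 0, "jaw": 0.03}, {"linear": [0, 0, 0], "yaw": 0, "jaw": 0.03}, {"linear": [0, 0, -0.01], "yaw": 0, "jaw": 0.03}, {"linear": [0, 0, -0.03], "yaw": 0, "jaw": 0.03}])

```text
t: 23.88
eef_pos: [504.6, -217.9, 97.8]
eef_rot: [0.785, 0.619, -0.001, -0.002]
force: [0.6, -0.4, 0.8]
finger_gap: 30.3
grip_force: 0.0
```

Request:
send_rows(series=[{"linear": [0, 0, 0], "yaw": 0, "jaw": 0}, {"linear": [0, 0, 0], "yaw": 0, "jaw": 0}, {"linear": [0, 0, 0], "yaw": 0, "jaw": 0}, {"linear": [0, 0, 0], "yaw": 0, "jaw": 0}, {"linear": [0, 0, 0], "yaw": 0, "jaw": 0}])

```text
t: 24.3
eef_pos: [505.7, -218.2, 98.3]
eef_rot: [0.785, 0.62, -0.0, -0.001]
force: [-0.4, -0.7, 0.4]
finger_gap: -0.0
grip_force: 0.0
```

```bash
python3 - <<'E'
from h import *
s=monitor.sense();e=s["eef_pos"];print(e,s["force"],s["finger_gap"])
im,d,c=grab("wrist","pics/f1.png"); P=cloud(d,c)
print("exp",proj(c,[506,-218,64]),"tcp",proj(c,e))
cv2.imwrite("pics/f1c.png",cv2.resize(im[150:300,156:356,::-1],(800,600),interpolation=cv2.INTER_CUBIC))
u,v=proj(c,[506,-218,64]).astype(int); print(P[v-8:v+9:2,u-8:u+9:2,2].round(0))
E
```

```text
[ 505.73132674 -218.24150994   98.33844821] [-0.39299092 -0.6738609   0.38188328] -0.04266144697822861
exp [253.51090797 219.34661391] tcp [253.14243779 244.73439163]
[[65. 64. 63. 62. 63. 64. 62. 60. 63.]
 [63. 62. 63. 64. 65. 64. 64. 63. 63.]
 [63. 62. 63. 66. 65. 65. 65. 66. 65.]
 [64. 65. 65. 66. 66. 67. 65. 65. 65.]
 [62. 64. 66. 65. 65. 64. 65. 65. 65.]
 [63. 64. 66. 65. 64. 65. 65. 67. 66.]
 [64. 63. 65. 65. 64. 65. 65. 66. 66.]
 [65. 63. 64. 66. 65. 67. 65. 65. 62.]
 [65. 65. 63. 63. 64. 65. 61. 62. 65.]]
```

View pics/f1c.png

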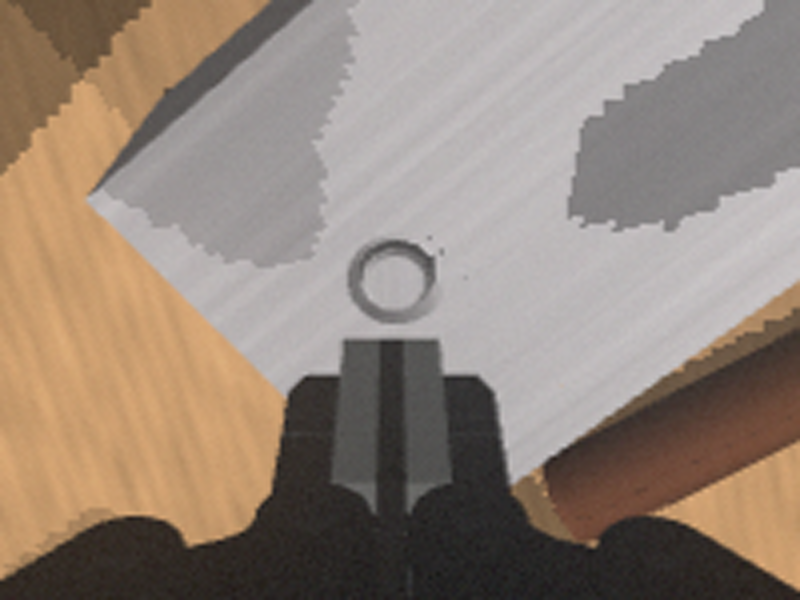

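The crop shows the plug's bright end face flush inside the countersink ring at (392,281), with depth there reading about 65. The closed fingertips are lined up above it, so I press gently.

Request:
send_rows(series=[{"linear": [0, 0, 0.008], "yaw": 0, "jaw": 0}, {"linear": [0, 0, 0.016], "yaw": 0, "jaw": 0}, {"linear": [0, 0, 0.023], "yaw": 0, "jaw": 0}, {"linear": [0, 0, 0.028], "yaw": 0, "jaw": 0}, {"linear": [0, 0, 0.029], "yaw": 0, "jaw": 0}])

```text
t: 24.77
eef_pos: [505.3, -218.0, 68.3]
eef_rot: [0.785, 0.62, -0.001, -0.001]
force: [-0.5, -0.0, -0.8]
finger_gap: 0.0
grip_force: 0.0
```

Request:
send_rows(series=[{"linear": [0, 0, 0], "yaw": 0, "jaw": 0}, {"linear": [0, 0, 0.0005], "yaw": 0, "jaw": 0}, {"linear": [0, 0, 0.001], "yaw": 0, "jaw": 0}, {"linear": [0, 0, 0.0015], "yaw": 0, "jaw": 0}, {"linear": [0, 0, 0.002], "yaw": 0, "jaw": 0}])

```text
t: 25.18
eef_pos: [506.4, -218.6, 68.2]
eef_rot: [0.785, 0.62, 0.0, 0.0]
force: [0.2, -0.0, -0.1]
finger_gap: 0.0
grip_force: 0.0
```

Request:
send_rows(series=[{"linear": [0, 0, 0.0005], "yaw": 0, "jaw": 0}, {"linear": [0, 0, 0.001], "yaw": 0, "jaw": 0}, {"linear": [0, 0, 0.0015], "yaw": 0, "jaw": 0}, {"linear": [0, 0, 0.002], "yaw": 0, "jaw": 0}, {"linear": [0, 0, 0.002], "yaw": 0, "jaw": 0}])

```text
t: 25.6
eef_pos: [506.2, -218.4, 65.8]
eef_rot: [0.785, 0.62, -0.0, -0.0]
force: [-0.4, 0.6, 0.1]
finger_gap: 0.1
grip_force: 0.0
```

Request:
send_rows(series=[{"linear": [0, 0, 0.0004], "yaw": 0, "jaw": 0}, {"linear": [0, 0, 0.0008], "yaw": 0, "jaw": 0}, {"linear": [0, 0, 0.001], "yaw": 0, "jaw": 0}, {"linear": [0, 0, 0.001], "yaw": 0, "jaw": 0}, {"linear": [0, 0, 0.001], "yaw": 0, "jaw": 0}])

```text
t: 26.02
eef_pos: [506.3, -218.5, 65.0]
eef_rot: [0.785, 0.62, -0.0, 0.0]
force: [-0.1, -0.5, 0.0]
finger_gap: -0.3
grip_force: 0.3
```

Request:
send_rows(series=[{"linear": [0, 0, 0.0003], "yaw": 0, "jaw": 0}, {"linear": [0, 0, 0.0006], "yaw": 0, "jaw": 0}, {"linear": [0, 0, 0.0008], "yaw": 0, "jaw": 0}, {"linear": [0, 0, 0.0008], "yaw": 0, "jaw": 0}, {"linear": [0, 0, 0.0008], "yaw": 0, "jaw": 0}])

```text
t: 26.43
eef_pos: [506.8, -218.8, 64.9]
eef_rot: [0.785, 0.619, 0.0, 0.001]
force: [-1.0, 0.1, 5.6]
finger_gap: -0.2
grip_force: 2.7
```

Request:
send_rows(series=[{"linear": [0, 0, 0.0003], "yaw": 0, "jaw": 0}, {"linear": [0, 0, 0.0003], "yaw": 0, "jaw": 0}, {"linear": [0, 0, 0.0003], "yaw": 0, "jaw": 0}, {"linear": [0, 0, 0.0003], "yaw": 0, "jaw": 0}, {"linear": [0, 0, 0.0003], "yaw": 0, "jaw": 0}])

```text
t: 26.85
eef_pos: [506.9, -218.9, 64.9]
eef_rot: [0.785, 0.619, 0.001, 0.001]
force: [-0.9, 1.2, 6.5]
finger_gap: -0.3
grip_force: 3.3
```

Request:
send_rows(series=[{"linear": [0, 0, -0.01], "yaw": 0, "jaw": 0}, {"linear": [0, 0, -0.04], "yaw": 0, "jaw": 0}, {"linear": [0, 0, -0.075], "yaw": 0, "jaw": 0}, {"linear": [0, 0, -0.1], "yaw": 0, "jaw": 0}, {"linear": [0, 0, -0.1], "yaw": 0, "jaw": 0}])

```text
t: 27.27
eef_pos: [509.3, -220.4, 169.5]
eef_rot: [0.785, 0.619, 0.003, 0.005]
force: [0.5, -0.2, 0.4]
finger_gap: 0.0
grip_force: 0.0
```

Request:
send_rows(series=[{"linear": [0, 0, 0], "yaw": 0, "jaw": 0}, {"linear": [0, 0, 0], "yaw": 0, "jaw": 0}, {"linear": [0, 0, 0], "yaw": 0, "jaw": 0}, {"linear": [0, 0, 0], "yaw": 0, "jaw": 0}, {"linear": [0, 0, 0], "yaw": 0, "jaw": 0}])

```text
t: 27.68
eef_pos: [505.6, -218.2, 162.7]
eef_rot: [0.785, 0.62, -0.001, -0.001]
force: [-0.5, 0.6, -1.4]
finger_gap: -0.3
grip_force: 0.0
```

```bash
python3 - <<'E'
from h import *
im,d,c=grab("wrist","pics/g1.png"); P=cloud(d,c); u,v=proj(c,[506,-218,64]).astype(int)
print("plug z",np.median(P[v-3:v+4,u-3:u+4,2]),"face z",np.median(P[v-25:v-15,u-3:u+4,2]))
im,d,c=grab("top"); P=cloud(d,c)
for p in([559.5,300.5,121],[530,185,54],[519.2,141.8,70]):
    u,v=proj(c,p).round().astype(int); print(p,"max z",P[v-3:v+4,u-3:u+4,2].max().round(1))
print(monitor.sense()["force"])
E
```

```text
plug z 65.30654675411743 face z 64.64557868227217
[559.5, 300.5, 121] max z 1401.6
[530, 185, 54] max z 60.2
[519.2, 141.8, 70] max z 78.0
[-0.47155651 -0.00843486 -0.24225473]
```

The plug is flush (65.3 against a face at 64.6), and the rod and the other plugs stand. I hand the job in.

```bash
python3 -c "
from cell import ticket
print(ticket.close_job())"
```

```text
the job is handed in; nothing more can be done
None
```

The bore probed about 39 mm deep, so I put in the middle plug, pressed it to about 0.7 mm above the face, stood the rod back fully sunk, and handed the job in; one slip was a 16.5 N touch of the plug on the rim, under the 30 N limit.

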